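# Feel along the tack welds of a cracked panel

## Robot

A 6-joint arm with a two-finger parallel gripper is mounted at the origin on the work surface. World frame = base frame: x ahead of the robot, y to its left, z up, the work surface at z = 0. Lengths are in mm, angles in rad, forces in N, time in s.
With the tool pointing down it reaches from about 425 to 925 mm from the base axis. Payload 12.5 kg.
Tool frame: the origin (TCP) lies midway between the tips of the shut fingers; the grasp point (between the pads) lies bot.grip_point_offset behind it (bot.grip_point_offset is the distance from the TCP to the grasp point, in mm); z points along the fingers, x is the direction in which the jaws open and shut, and the axes are right-handed (so a half turn about z gives the same grasp; the last joint's range is limited). The gripper opens to 85 mm and grips with 20 to 120 N. Pads are 22 mm wide; open, the fingers measure 114 mm over their backs; the gripper's body (76 mm by 85 mm) begins 54 mm behind the grasp point. The pads swing forward as they close: fully open they stand 13 mm farther back than shut.
Start: joints at [1.059, 0.491, 1.559, -0, 1.092, -0.106], TCP at [246.706, 574.266, 231.327] pointing down, gripper open.
Joint ranges: [-3.1, 3.1], [-0.84, 2.19], [0.05, 2.79], [-1.13, 4.28], [0.06, 2.93], [-2.69, 2.69]. Speed limits (rad/s): [2.22, 2.22, 2.79, 3.14, 3.14, 3.14].

## Interface

Orientations are given as a rotation vector (axis times angle).
In Python, from bench import bot gives the robot as it stands. Calls block until the motion is done:
- bot.goto(position, orientation): joint-space move of the TCP to a pose.
- bot.move_l(position, orientation=None, vel=150, guard=None): straight line of the TCP; orientation=None keeps the orientation; vel is the mean speed in mm/s. With guard (N) it stops when the force on the tool has changed by that much, and returns True; else False.
- bot.movej(angles): joint-space move.
- bot.command_gripper(opening, force=None): finger opening in mm; force is the grip in N (None keeps the last); returns when the fingers have stopped.
- bot.dwell(seconds).
- bot.solve_ik(position, orientation): joint angles nearest the present ones, or None.
- bot.grab_frame(name): name is "scene" or "top" or "wrist"; returns a dict with "frame" (384x512x3 uint8, red, green, blue), "fx", "fy", "cx", "cy" (pixels), "D" ([k1, k2, p1, p2, k3] as OpenCV has them; the pictures are not rectified), "R" (3x3) and "t" (3): a world point X has camera coordinates R X + t. Camera axes: x right, y down, z forward; pixel columns grow to the right and rows downward; lengths in mm; the calibration is good to about 2 mm. A picture is of the moment at which its call begins. There is no depth.
A pose or a line that the arm cannot do raises bot.PlanningError and nothing moves.
- bot.sign_off(): hands the job in, once; it reports no verdict.
Readings, each from a call of its own:
- bot.current_time_s(): time.
- bot.current_joint_pos(): joint angles.
- bot.current_qd(): joint speeds.
- bot.current_joint_torque(): joint torques, N m.
- bot.current_ee_pos(): TCP position.
- bot.current_orientation(): TCP orientation.
- bot.current_force(): force on the tool from outside, world axes, zero at the start.
- bot.current_wrist_torque(): the same for the moment, N m.
- bot.current_opening(): finger opening in mm.
Only numpy, scipy, OpenCV 4.12 (cv2) and the standard library are available. Lean on these libraries where they do the work, as an engineer would, in place of code of your own. Each camera call takes 0.05 s, during which the arm holds its last target.

## Task

Check the repaired crack in the black plastic panel by feel: with the gripper closed, run the fingertips along it from the green marker's end to the orange marker's end, lightly touching each of the four white tack welds in turn and staying low, within about two centimetres of the panel, from one tack to the next. Touch gently, so that the sprung panel is not pushed far down, pick nothing up, and leave both markers, the can and the screwdriver where they are; finish with the hand clear.

Things in the scene. Friction and masses are not known exactly. Their poses are not given: they have to be found in the camera images.
- cradle: Fixed steel and aluminium holding cradle, 150 mm (x) by 296 mm (y), origin on the table under its centre, z up. The crack runs roughly along its y axis. Its two end rails (y = -132 and +132 mm, 32 mm wide) are 40 mm high; the panel is held between them. It does not move.
- panel (a joint): How far the black plastic panel (136 mm by 222 mm, 6 mm thick) is pushed straight down on its springs: 0 at rest, positive downwards, in m, stop at 0.012. It starts to yield at about 2 N, then gives about 1 mm for each 1.2 N (9 mm at about 13 N) and springs back by itself. At rest its top face is 45 mm above the table. Pushing it down more than 9 mm is too hard.
- tack_a (a point): White tack weld: a smooth dome about 21 mm across at the panel and 6 mm high. Origin at the top of the dome (51 mm above the table at rest), z up. In the cradle's x, y frame it stands at (-15, -78) mm. The tacks stand in the row a, b, c, d along the red crack line, 55 to 60 mm apart.
- tack_b (a point): White tack weld: a smooth dome about 21 mm across at the panel and 6 mm high. Origin at the top of the dome (51 mm above the table at rest), z up. In the cradle's x, y frame it stands at (12, -26) mm. The tacks stand in the row a, b, c, d along the red crack line, 55 to 60 mm apart.
- tack_c (a point): White tack weld: a smooth dome about 21 mm across at the panel and 6 mm high. Origin at the top of the dome (51 mm above the table at rest), z up. In the cradle's x, y frame it stands at (-10, 26) mm. The tacks stand in the row a, b, c, d along the red crack line, 55 to 60 mm apart.
- tack_d (a point): White tack weld: a smooth dome about 21 mm across at the panel and 6 mm high. Origin at the top of the dome (51 mm above the table at rest), z up. In the cradle's x, y frame it stands at (16, 78) mm. The tacks stand in the row a, b, c, d along the red crack line, 55 to 60 mm apart.
- gap_ab (a point): Point on the panel's top face (45 mm above the table at rest) half-way on the straight line between tack a and tack b; no tack here. z up.
- gap_bc (a point): Point on the panel's top face (45 mm above the table at rest) half-way on the straight line between tack b and tack c; no tack here. z up.
- gap_cd (a point): Point on the panel's top face (45 mm above the table at rest) half-way on the straight line between tack c and tack d; no tack here. z up.
- green_marker: Loose green disc, 24 mm across, 12 mm high, standing on top of one end rail of the cradle, 54 to 66 mm from the centre of the outermost tack: marks the end where the check starts (tack a or tack d, whichever is nearer). Origin at the centre of its underside, 40 mm above the table. To be left alone.
- orange_marker: Loose orange disc, 24 mm across, 12 mm high, on the other end rail: marks the end where the check finishes. Origin at the centre of its underside, 40 mm above the table. To be left alone.
- can: Loose closed can, 54 mm across, 110 mm high, standing on the table beyond the cradle's +x side, at least 120 mm from any tack's centre. Origin at the centre of its underside. To be left alone.
- driver: Loose screwdriver with a blue handle, 180 mm long, lying on the table on the cradle's -x side, under 40 mm high. Origin under its middle, x along it. To be left alone.

How it is judged (in metres and radians):
On the way, in this order (a step that is already met when the one before it is completed fails the run):
1. the fingertips touch the first tack, counted from the green marker (over 0.3 N) (((horizontal distance between green_marker and tack_a below 0.11 m and contact force between the fingers and dome_a above 0.3 N) or (horizontal distance between green_marker and tack_d below 0.11 m and contact force between the fingers and dome_d above 0.3 N))), for 0.1 s.
2. on the way to the second tack the closed fingertips pass low over the middle of the stretch between (within 16 mm sideways, less than about 30 mm above the panel) (((horizontal distance between green_marker and tack_a below 0.11 m and (horizontal distance between the grasp point and gap_ab below 0.016 m and z of the grasp point in the frame of gap_ab below 0.05 m)) or (horizontal distance between green_marker and tack_d below 0.11 m and (horizontal distance between the grasp point and gap_cd below 0.016 m and z of the grasp point in the frame of gap_cd below 0.05 m)))), for 0.02 s.
3. the fingertips touch the second tack, counted from the green marker (over 0.3 N) (((horizontal distance between green_marker and tack_a below 0.11 m and contact force between the fingers and dome_b above 0.3 N) or (horizontal distance between green_marker and tack_d below 0.11 m and contact force between the fingers and dome_c above 0.3 N))), for 0.1 s.
4. on the way to the third tack the closed fingertips pass low over the middle of the stretch between (within 16 mm sideways, less than about 30 mm above the panel) (((horizontal distance between green_marker and tack_a below 0.11 m and (horizontal distance between the grasp point and gap_bc below 0.016 m and z of the grasp point in the frame of gap_bc below 0.05 m)) or (horizontal distance between green_marker and tack_d below 0.11 m and (horizontal distance between the grasp point and gap_bc below 0.016 m and z of the grasp point in the frame of gap_bc below 0.05 m)))), for 0.02 s.
5. the fingertips touch the third tack, counted from the green marker (over 0.3 N) (((horizontal distance between green_marker and tack_a below 0.11 m and contact force between the fingers and dome_c above 0.3 N) or (horizontal distance between green_marker and tack_d below 0.11 m and contact force between the fingers and dome_b above 0.3 N))), for 0.1 s.
6. on the way to the fourth tack the closed fingertips pass low over the middle of the stretch between (within 16 mm sideways, less than about 30 mm above the panel) (((horizontal distance between green_marker and tack_a below 0.11 m and (horizontal distance between the grasp point and gap_cd below 0.016 m and z of the grasp point in the frame of gap_cd below 0.05 m)) or (horizontal distance between green_marker and tack_d below 0.11 m and (horizontal distance between the grasp point and gap_ab below 0.016 m and z of the grasp point in the frame of gap_ab below 0.05 m)))), for 0.02 s.
7. the fingertips touch the fourth tack, counted from the green marker (over 0.3 N) (((horizontal distance between green_marker and tack_a below 0.11 m and contact force between the fingers and dome_d above 0.3 N) or (horizontal distance between green_marker and tack_d below 0.11 m and contact force between the fingers and dome_a above 0.3 N))), for 0.1 s.
At the end, for the whole second after the job is handed in: All four tacks have been touched in turn from the green end, passing low over the crack between them; the panel is back up within 1.5 mm, and markers, can and screwdriver are within 15 mm of where they stood (value of joint panel below 0.0015 m and distance of each of green_marker, orange_marker, can, driver from where it was at the start of the episode below 0.015 m).
It fails at once if the panel is pressed down more than 9 mm (value of joint panel above 0.009 m).
It fails at once if the green marker is lifted, carried or knocked more than 15 mm (distance of green_marker from where it was at the start of the episode above 0.015 m).
It fails at once if the orange marker is lifted, carried or knocked more than 15 mm (distance of orange_marker from where it was at the start of the episode above 0.015 m).
It fails at once if the can is lifted, carried or knocked more than 15 mm (distance of can from where it was at the start of the episode above 0.015 m).
It fails at once if the driver is lifted, carried or knocked more than 15 mm (distance of driver from where it was at the start of the episode above 0.015 m).
It also fails if it takes over 40 s, if anything falls off the work surface, if the arm or the gripper's body presses on something with over 40 N, if the wrist force passes 120 N, or if a joint passes its speed limit or range.

## Working session

There is one attempt and no reset: what is moved stays moved. The work goes in short steps, each a Python script; the robot and the scene stay as the last script left them, time stands still between calls to the robot, and variables do not carry over. Pictures are saved under pics/ and viewed, and the job is handed in when it is done.

```bash
mkdir -p pics
python3 - <<'E'
from bench import bot
import cv2
for n in ("scene","top","wrist"):
    d=bot.grab_frame(n); cv2.imwrite(f"pics/{n}0.png",d["frame"][:,:,::-1]); print(n,d["fx"],d["cx"],d["cy"],d["D"],d["R"],d["t"])
print(bot.grip_point_offset,bot.current_time_s(),bot.current_orientation(),bot.current_force())
E
```

```text
scene 443.5136425531992 258.38469533198577 191.41465406558245 [-0.08141123  0.          0.          0.          0.        ] [[ 0.30416338  0.95257142  0.00960832]
 [ 0.55500084 -0.16900039 -0.81450165]
 [-0.77424719  0.2530742  -0.58008167]] [-242.22719832 -289.14527074 1213.65562645]
top 473.4547569707013 254.86832374499636 182.29115221647393 [-0.19934059  0.          0.          0.          0.        ] [[ 0.01629726 -0.99977709  0.01342309]
 [-0.98537906 -0.01833676 -0.16938676]
 [ 0.16959514 -0.01046629 -0.98545824]] [ 23.13445369 611.08051249 886.69369439]
wrist 264.915392153091 253.83143619152975 191.055451226242 [0.01768674 0.         0.         0.         0.        ] [[ 0.39504938  0.91865842 -0.00163952]
 [ 0.8850651  -0.38012386  0.2686366 ]
 [ 0.24616206 -0.1075758  -0.9632402 ]] [-624.75782953  -35.18084744  377.05329513]
18.700000000000003 0.15 [ 2.62315933e+00  1.72804851e+00 -1.16885654e-03] [ 0.14572483  0.5743276  -0.15175445]
```

View pics/top0.png

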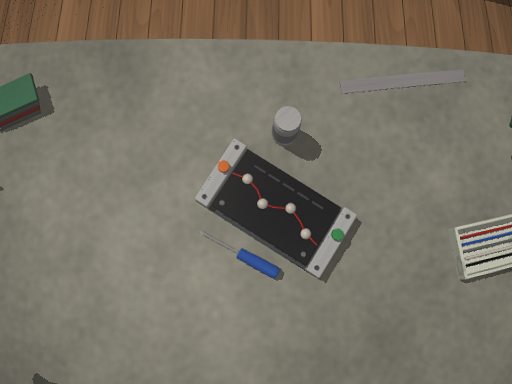

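View pics/scene0.png

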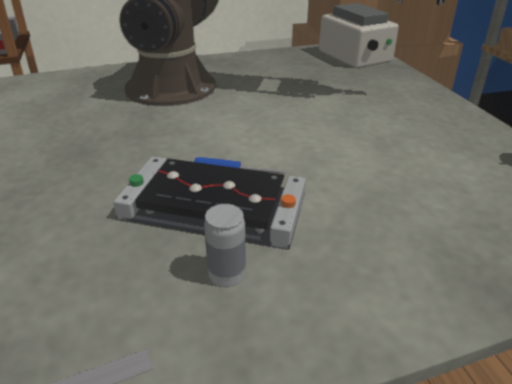

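```bash
cat > h.py <<'E'
import numpy as np,cv2
def ray(d,uv,z):
    K=np.array([[d["fx"],0,d["cx"]],[0,d["fy"],d["cy"]],[0,0,1]])
    p=cv2.undistortPoints(np.array([[uv]],float),K,np.array(d["D"],float))[0,0]
    R=np.array(d["R"]);t=np.array(d["t"]); C=-R.T@t; v=R.T@np.array([p[0],p[1],1])
    return C+v*(z-C[2])/v[2]
def blobs(m):
    n,l,s,c=cv2.connectedComponentsWithStats(m.astype(np.uint8)); return [(s[i,4],c[i]) for i in range(1,n) if s[i,4]>15]
L=np.array([[-15,-78],[12,-26],[-10,26],[16,78]],float)
def fit(W):
    a=L-L.mean(0);b=W-W.mean(0);U,_,V=np.linalg.svd(a.T@b)
    R=(U@np.diag([1,np.linalg.det(U@V)])@V).T
    return R,W.mean(0)-R@L.mean(0)
E
python3 - <<'E'
from bench import bot
from h import *
np.set_printoptions(precision=1,suppress=True)
roi={"top":(200,140,355,275),"scene":(120,155,305,215)}
for n in ("top","scene"):
    d=bot.grab_frame(n);f=d["frame"];h=cv2.cvtColor(f,cv2.COLOR_RGB2HSV)
    x0,y0,x1,y1=roi[n];M=np.zeros(f.shape[:2],bool);M[y0:y1,x0:x1]=1
    H,S,V=[h[...,i].astype(int) for i in range(3)]
    for nm,m in (("green",(abs(H-70)<20)&(S>120)),("orange",(H>4)&(H<16)&(S>150)&(V>150)),):
        for a,c in blobs(m&M): print(n,nm,a,c,ray(d,c,50))
    # tack: bright, surrounded by dark: exclude rails via size and warm tint
    bl=[(a,c) for a,c in blobs((V>165)&(S<70)&M) if 35<a<160]
    for a,c in bl: print(n,"tack",a,c,ray(d,c,48))
for i in range(5): print(bot.current_force()); bot.dwell(.02)
E
```

```text
top green 95 [337.1 234.2] [ 510.1 -129.9   50. ]
top orange 92 [223.  165.8] [643.2  98.   50. ]
top tack 53 [227.7 149.9] [676.5  89.6  48. ]
top tack 100 [206.9 184.9] [604.3 129.1  48. ]
top tack 37 [260.9 202.1] [571.7  21.1  48. ]
top tack 39 [289.2 207. ] [563.  -34.9  48. ]
top tack 41 [304.2 232.4] [513.1 -64.9  48. ]
scene green 82 [136.2 179. ] [ 516.5 -130.    50. ]
scene orange 84 [288.2 198.7] [645.1  98.   50. ]
[-0.   0.1  1.4]
[ 1.  -0.4 -0.6]
[-0.1  0.3 -0.6]
[-0.5  0.7 -0.1]
[ 0.7 -1.2 -0.5]
```

Run:
```python
from bench import bot
from h import *
np.set_printoptions(precision=1,suppress=True)
near={"top":[(306,234),(263+28,208),(263,203),(248,179)],"scene":[(173,175),(196,188),(229,185),(256,198)]}
for n in near:
    d=bot.grab_frame(n);h=cv2.cvtColor(d["frame"],cv2.COLOR_RGB2HSV)
    m=(h[...,2]>110)&(h[...,1]<90)
    W=[]
    B=blobs(m)
    for p in near[n]:
        a,c=min(B,key=lambda b:np.hypot(*(b[1]-p))); w=ray(d,c,48);W.append(w[:2]);print(n,a,c,w)
    W=np.array(W);R,t=fit(W);P=L@R.T+t
    print("fit",P.tolist(),"res",(W-P).tolist(),"yaw",np.arctan2(R[1,0],R[0,0]))
```

```text
top 84 [305.2 233.2] [511.6 -66.8  48. ]
top 76 [290.  207.6] [561.7 -36.6  48. ]
top 78 [261.7 203.2] [569.5  19.5  48. ]
top 76 [246.8 178.3] [619.  50.  48.]
fit [[511.4857063921025, -66.90887159255851], [561.5763632788562, -36.51271899632495], [569.8029549525663, 19.347134113346254], [619.0392431615029, 50.26295406699692]] res [[0.11349440438959846, 0.11330678610548262], [0.15375090300233296, -0.061015378003169474], [-0.26366047759631783, 0.19921238807172514], [-0.003584829795386213, -0.25150379617404894]] yaw -0.5464615614346441
scene 61 [172.8 174.4] [517.7 -67.5  48. ]
scene 75 [195.3 187.3] [567.7 -37.6  48. ]
scene 70 [229.1 184.6] [576.2  18.2  48. ]
scene 76 [255.3 197.9] [625.1  49.   48. ]
fit [[517.502115920344, -67.75620825866082], [567.6826361215537, -37.508639888030075], [576.0747402334632, 18.326587241219354], [625.402435616524, 49.096352729372924]] res [[0.15337320982234814, 0.2721385130770102], [-0.01617974789780874, -0.06677043800848992], [0.16373956488916974, -0.08009340022261924], [-0.30093302681382283, -0.1252746748459117]] yaw -0.549425207043766
```

```bash
cat >> h.py <<'E'
from scipy.spatial.transform import Rotation as Ro
def down(yaw): return (Ro.from_euler('z',yaw)*Ro.from_euler('x',np.pi)).as_rotvec()
E
python3 - <<'E'
from bench import bot
from h import *
np.set_printoptions(precision=2,suppress=True)
print("yaw now",np.arctan2(*Ro.from_rotvec(bot.current_orientation()).as_matrix()[[1,0],0]))
for y in (-.547,-.547+np.pi):
    o=down(y); print(y,bot.solve_ik([540,-10,220],o),bot.solve_ik([512,-67,52],o),bot.solve_ik([620,50,52],o))
bot.command_gripper(0)
o=min((down(y) for y in (-.547,-.547+np.pi)),key=lambda o:abs(bot.solve_ik([540,-10,220],o)[5]))
np.save("o.npy",o)
bot.goto([540,-10,220],o)
d=bot.grab_frame("wrist");cv2.imwrite("pics/w1.png",d["frame"][:,:,::-1])
print(bot.current_ee_pos(),bot.current_opening(),bot.current_time_s(),bot.current_force())
E
```

```text
yaw now 1.1650162599089056
-0.547 [-0.14  0.38  1.78 -0.    0.98  0.41] [-0.26  0.6   1.99 -0.    0.55  0.29] [-0.03  0.7   1.72 -0.    0.72  0.52]
2.594592653589793 None None [-0.03  0.7   1.72  0.    0.72 -2.62]Traceback (most recent call last):
  File "<stdin>", line 8, in <module>
  File "<stdin>", line 8, in <lambda>
TypeError: 'NoneType' object is not subscriptable
```

Run:
```python
from bench import bot
from h import *
np.set_printoptions(precision=2,suppress=True)
o=down(-.547);np.save("o.npy",o)
bot.goto([540,-10,240],o)
d=bot.grab_frame("wrist");cv2.imwrite("pics/w1.png",d["frame"][:,:,::-1])
np.save("w1.npy",d,allow_pickle=True)
print(bot.current_ee_pos(),bot.current_opening(),bot.current_time_s(),bot.current_force())
```

```text
[540.04  -9.29 239.98] -0.015408788790480469 3.5833 [ 0.55 -0.03 -0.03]
```

View pics/w1.png

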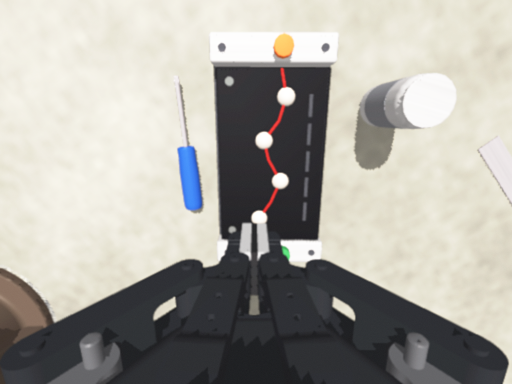

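The wrist view shows tacks d (287,97), c (264,140), b (280,181) and a (259,218), with a partly hidden by the fingertips. Orange is at (284,45) and green at (285,253). I'll locate the tacks from this view.

Run:
```python
from h import *
np.set_printoptions(precision=1,suppress=True)
d=np.load("w1.npy",allow_pickle=True).item()
h=cv2.cvtColor(d["frame"],cv2.COLOR_RGB2HSV);m=(h[...,2]>110)&(h[...,1]<90)
B=blobs(m)
for p in [(259,218),(280,181),(264,140),(287,97)]:
    a,c=min(B,key=lambda b:np.hypot(*(b[1]-p)));print(a,c,ray(d,c,48))
for nm,m in (("orange",(h[...,0]>4)&(h[...,0]<22)&(h[...,1]>180)&(h[...,2]>150)),("green",(abs(h[...,0].astype(int)-70)<20)&(h[...,1]>120))):
    print(nm,[(a,c,ray(d,c,50)) for a,c in blobs(m)])
```

```text
547 [260.8 231.9] [506.1 -85.   48. ]
226 [280.  180.3] [564.3 -35.9  48. ]
257 [263.4 139.8] [572.3  19.4  48. ]
288 [285.9  96. ] [621.   49.4  48. ]
orange [(np.int32(22), array([280.3,  54.7]), array([636.8,  90.9,  50. ]))]
green [(np.int32(54), array([285.2, 251.9]), array([ 519.9, -127.5,   50. ]))]
```

```bash
cat > touch.py <<'E'
import sys
from bench import bot
from h import *
np.set_printoptions(precision=2,suppress=True)
T=np.array([[514,-66.7],[564.1,-36.3],[572.2,19.4],[621.3,50]])
o=np.load("o.npy")
def touch(i):
    p=T[i]
    hit=bot.move_l([*p,46.5],o,vel=12,guard=3)
    z=bot.current_ee_pos(); f=[]
    for _ in range(10): bot.dwell(.03); f.append(bot.current_force()[2])
    print(i,hit,z,"Fz mean",np.mean(f),"t",bot.current_time_s())
    return hit
E
python3 - <<'E'
from touch import *
bot.move_l([*T[0],120],o,vel=150)
bot.move_l([*T[0],59],o,vel=80)
bot.dwell(.1);print(np.mean([bot.current_force()[2] for _ in range(5)]))
touch(0)
for n in("scene","wrist"):
    cv2.imwrite(f"pics/{n}2.png",bot.grab_frame(n)["frame"][:,:,::-1])
E
```

```text
-0.1591480789112125
0 True [513.94 -66.68  49.41] Fz mean 3.1999242979947393 t 6.7333
```

View pics/scene2.png

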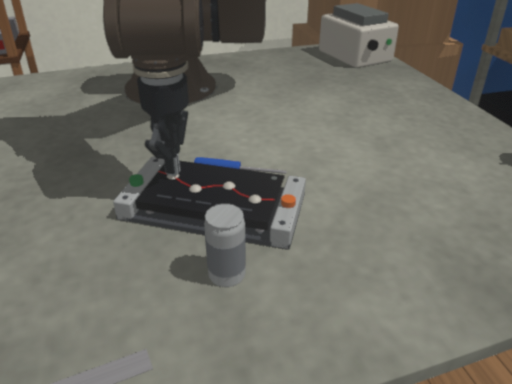

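View pics/wrist2.png

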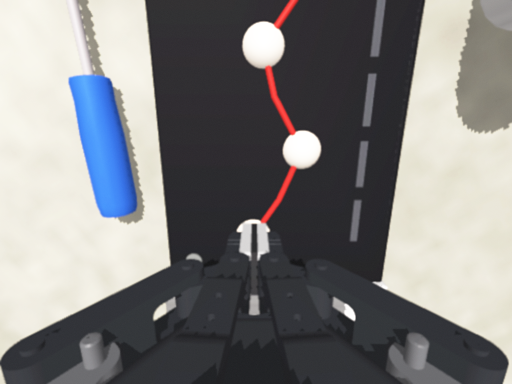

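The fingertips are on tack a: the white dome shows just around the tips at about (254,230) in the wrist view. Contact came at z = 49.4 with about 3 N. I'll go on to the other three tacks.

```bash
python3 - <<'E'
from touch import *
for i in (1,2,3):
    bot.move_l([*T[i-1],59],o,vel=40)
    bot.move_l([*(T[i-1]+T[i])/2,59],o,vel=60)
    bot.dwell(.06)
    bot.move_l([*T[i],59],o,vel=60)
    bot.dwell(.1)
    if not touch(i): print("NO CONTACT"); break
    cv2.imwrite(f"pics/t{i}.png",bot.grab_frame("wrist")["frame"][:,:,::-1])
E
python3 -c "
import cv2
cv2.imwrite('pics/tt.png',cv2.hconcat([cv2.imread(f'pics/t{i}.png')[100:300,140:380] for i in (1,2,3)]))"
```

```text
1 True [564.07 -36.31  49.4 ] Fz mean 3.650035331091813 t 9.7583
2 True [572.16  19.39  49.43] Fz mean 3.6393661713164485 t 12.6833
3 True [621.26  50.    49.41] Fz mean 3.931406480549658 t 15.6417
```

View pics/tt.png

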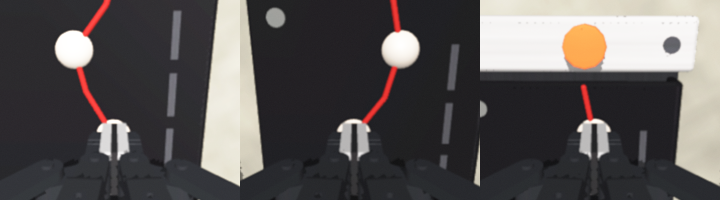

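In all three crops the fingertips sit on the dome, at b, c and d in turn. The orange marker is untouched ahead of the fingers. Next I'll lift clear and check.

Run:
```python
from touch import *
bot.move_l([*T[3],150],o,vel=100)
bot.goto([450,-10,260],o) if bot.solve_ik([450,-10,260],o) is not None else bot.move_l([*T[3],250],o)
for n in("top","scene"): 
    d=bot.grab_frame(n);f=d["frame"]; cv2.imwrite(f"pics/{n}9.png",f[:,:,::-1])
    a=cv2.imread(f"pics/{n}0.png")[:,:,::-1]
    h=cv2.cvtColor(f,cv2.COLOR_RGB2HSV);g=cv2.cvtColor(a,cv2.COLOR_RGB2HSV)
    for nm,fn in (("green",lambda h:(abs(h[...,0].astype(int)-70)<20)&(h[...,1]>120)),("orange",lambda h:(h[...,0]>4)&(h[...,0]<16)&(h[...,1]>150)&(h[...,2]>150)),("blue",lambda h:(abs(h[...,0].astype(int)-112)<10)&(h[...,1]>180))):
        R=np.zeros(f.shape[:2],bool);R[150:290,120:350]=1
        print(n,nm,[(int(s),c) for s,c in blobs(fn(g)&R)],[(int(s),c) for s,c in blobs(fn(h)&R)])
print(bot.current_ee_pos(),bot.current_time_s())
```

```text
top green [(95, array([337.05, 234.2 ]))] []
top orange [(92, array([223.  , 165.77]))] [(95, array([223.04, 165.91]))]
top blue [] []
scene green [(84, array([136.18, 179.07]))] [(87, array([136.14, 179.21]))]
scene orange [(84, array([288.25, 198.65]))] [(84, array([288.25, 198.65]))]
scene blue [] []
[450.9   -9.84 259.12] 17.8083
```

```bash
python3 -c "
import cv2
cv2.imwrite('pics/end.png',cv2.resize(cv2.hconcat([cv2.imread('pics/top9.png'),cv2.imread('pics/scene9.png')]),(800,300)))"
```

```text
(no output)
```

View pics/end.png

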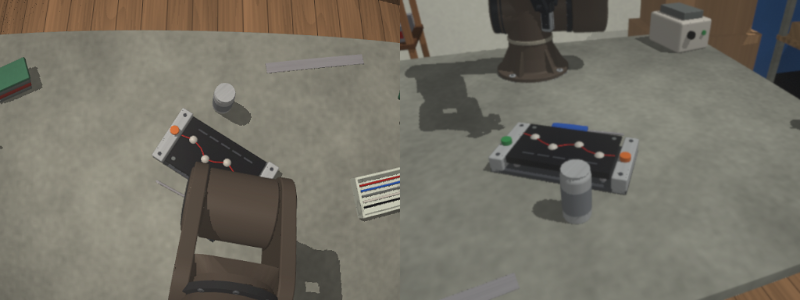

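The scene view shows both markers, the can and the screwdriver handle where they were at the start. The hand is clear and the panel is up, so I'll hand the job in.

```bash
python3 -c "
from bench import bot
bot.sign_off()"
```

```text
the job is handed in; nothing more can be done
```

I ran the closed fingertips from the green end to the orange end, touching tacks a, b, c and d in turn, and handed the job in at about 18 s on the robot clock. No verdict is reported.

- **Touches:** each contact was held for about 0.3 s at 3.2–3.9 N, with the tip at z ≈ 49.4 mm. That puts the panel about 1.6 mm down. Between tacks the tips crossed the middle of each stretch about 14 mm above the panel.
- **Last checks:** in the scene camera both markers were within 0.2 px of their starting positions. The can and the part of the screwdriver in view looked unmoved by eye, and the panel looked back up.
- **What failed or disagreed:**
  - My colour mask for the screwdriver found nothing in either picture, so its position was never measured.
  - In the last top view the arm hid the green marker and most of the screwdriver.
  - The top and scene cameras placed the tacks about 6 mm apart in x. The wrist camera fell in between, and the touches used that estimate.

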